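Shut and lock the garnish chiller

ROBOT

A 6-joint arm with a two-finger parallel gripper is mounted at the origin on the work surface. World frame = base frame: x ahead of the robot, y to its left, z up, the work surface at z = 0. Lengths are in m, angles in rad, forces in N, time in s.
With the tool pointing down it reaches from about 0.3 to 0.775 m from the base axis. Payload 14.6 kg.
Tool frame: the origin (TCP) lies midway between the tips of the shut fingers; the grasp point (between the pads) lies 19 mm behind it; z points along the fingers, y is the line along which they close (so a half turn about z gives the same grasp; the last joint's range is limited). The gripper opens to 94 mm and grips with 3 to 60 N. Pads are 16 mm wide; open, the fingers measure 119 mm over their backs; the gripper's body (75 mm by 177 mm) begins 78 mm behind the grasp point.
Start: joints at [1.132, 0.3, 1.521, -0, 1.321, -0.067], TCP at [0.2, 0.512, 0.205] pointing down, gripper open.
Joint ranges: [-3.03, 3.03], [-0.79, 2.21], [0.23, 2.52], [-1.04, 4.18], [0, 3.07], [-2.55, 2.55]. Speed limits (rad/s): [2.22, 2.22, 2.57, 3.14, 3.14, 3.14].

INTERFACE

Orientations are given as [roll, pitch, yaw] about the fixed x, y, z axes, in that order (R = Rz(yaw) Ry(pitch) Rx(roll)).
In Python, from station import ctrl gives the robot as it stands. The module is installed in compiled form; this text tells all that it offers.
- The arm moves only by the tool servo_tool, never from a script. Its argument "plan" is a list of rows, each a list of 7 numbers: the opening in per cent of the stroke, from 0 (shut) to 100 (fully open), then the shift along the tool's x, y, z in m, then the turn, a rotation vector about the tool's x, y, z in rad. A call has exactly 8 rows; each row shifts and turns the commanded pose from where the row before left it, along the tool's axes as they then stand; what a row does not reach is not made up. A row lasts 1/8 s, in which the tool goes at most 62.5 mm and 10.7 degrees, less where a joint would pass 70% of its speed; a pose out of reach is approached as far as the arm can. A call with a gripper value outside its range is refused whole. The fingers move at their own pace and stop on an object; "force" is the grip in N (left out, the last holds). Time passes only in rows, so rows that do not move let the fingers close, or fill a call up. It gives the time, the measured TCP pose, the force, the opening and the grip force at its end, in the units of the state.
- ctrl.get_obs(): the state, without advancing time (a new reading comes with each control period).
- ctrl.camera(name): name is "side" or "top"; returns a dict with "pixels" (480x640x3 uint8, red, green, blue), "z_map" (480x640 float32, m along the optical axis (not along the pixel's ray), 0 where there is no reading), "mtx" (3x3 intrinsics, pixels), "pose" (4x4, takes a point from camera to world coordinates). Camera axes: x right, y up, looking along -z (the intrinsics and any distortion apply to the point x, -y, -z); pixel columns grow to the right and rows downward; lengths in m; the calibration is good to about 2 mm. A picture is of the moment at which its call begins.
- ctrl.hand_in(): hands the job in; it is judged then, once.
The state is a dict: "time_s": time; "qpos": joint angles; "joint_vel": joint speeds; "tau": joint torques, N m; "ee_pos": TCP position; "eef_rot": TCP orientation; "force": force on the tool from outside, world axes, zero at the start; "moment": the same for the moment, N m; "grip_width": finger opening in m; "grip_force": force on a finger pad.
Only numpy, scipy, OpenCV 4.12 (cv2) and the standard library are available. Lean on these libraries where they do the work, as an engineer would, in place of code of your own. Each camera call takes 0.05 s, during which the arm holds its last target. There are 200 camera calls.

TASK

Push the chiller's ajar lid fully shut with the fingertips, then set a fingertip in the slot of its blue dial and turn the dial a quarter turn clockwise, all the way to its stop, so that the lid is locked. Do not turn the dial before the lid is shut, do not lift the lid, and leave everything else on the bench alone; finish clear of everything.

Things in the scene. Friction and masses are not known exactly. Their poses are not given: they have to be found in the camera images.
- chiller: the steel garnish chiller, a fixed low box 290 deep x 320 wide x 100 mm tall on the bench. Origin on its underside, 130 behind its front face, midway across; x points to its rear, y to its left (seen from the robot's side), z up. Its lid's hinge line runs along y at x = 92, 100 above the bench; the deck behind that is fixed.
- lid (a joint): hinge of the chiller's lid, rad: 0 = fully shut and level, growing as the front edge rises; starts 0.2 to 0.5 ajar. The lid is a flat aluminium plate, 222 (front to hinge) x 320 wide x 18 mm thick, hinged at its far end. The hinge is stiff: the lid stays where it is left, and about 2 to 8 N down near its front edge moves it.
- lid_front (a point): middle of the lid's front edge, on its upper face (118 mm above the bench when shut), 222 from the hinge line. Axes: x along the lid to the hinge, y along the front edge (to the robot's left), z out of the upper face. Beside the dial (60 to 150 either way along y) the upper face is plain and can be pushed.
- cam (a joint): the cam dial on the lid, rad, growing clockwise seen from above: 0 = open (slot at right angles to the lid's front edge, towards the red dot), 1.571 = locked (slot along the front edge, towards two green dots); hard stops at both. Starts 0 to 0.3. Stiff (0.12 N m), stays where left. Locked, its tongue holds the lid shut.
- slot (a point): centre of the floor of the straight slot across the dial, on the dial's axis, 62 mm behind the lid's front edge, midway across. x along the slot, z out of the lid. Slot 28 wide, 87 long, 16 deep, white floor. The blue dial, 87 across, stands 20 above the lid in a dark fixed bezel 102 across, equally high. Lid shut: slot floor 122, dial top 138 above the bench.
- bento: a loose pale-wood bento box, 140 x 180 x 50 mm, on the cutting board; origin at the centre of its underside; leave it alone.
- spatula: a loose spatula about 260 mm long lying on the cutting board, its length along its x axis; leave it alone.
- soy: a loose amber sauce bottle, 56 mm across and 150 tall, on the cutting board; origin at the centre of its underside; leave it alone.
- jar: a small loose amber jar with a red cap, 52 mm across and 75 tall, on the chiller's rear deck; origin at the centre of its underside; leave it alone.
- dish: a small loose blue dish, 60 mm across and 25 tall, on the chiller's rear deck; origin at the centre of its underside; leave it alone.
- cup: a loose terracotta cup, 72 mm across and 75 tall, in front of the robot; origin at the centre of its underside; leave it alone.

How it is judged:
By the outcome, as a careful person would: the job done as asked, in the order asked, and still so for the second after the job is handed in, with the robot touching nothing.
It also fails if it takes over 46 s, if anything falls off the work surface, if the arm or the gripper's body presses on something with over 40 N, if the wrist force passes 120 N, or if a joint passes its speed limit or range.

## Working session

There is one attempt and no reset: what is moved stays moved. The work goes in short steps, Python scripts to look and compute and a tool call to move; the robot and the scene stay as the last step left them, time stands still between calls to the robot, and variables do not carry over. Pictures are saved under pics/ and viewed, at most 10 in all, crops included, and the job is handed in when it is done.

Besides the shell and the picture viewer there is one more tool, called after "Call:" as name(argument=value, ...), one argument or row to a line, values as JSON. servo_tool: Moves the arm, as the interface text tells. Its arguments: {"type":"object","properties":{"plan":{"type":"array","items":{"type":"array","items":{"type":"number"}}},"force":{"type":"number"}},"required":["plan"]}

```bash
mkdir -p pics; cat > h.py <<'E'
import numpy as np, cv2
from station import ctrl
def shot(n,tag):
    c=ctrl.camera(n); cv2.imwrite(f'pics/{tag}.png',c['pixels'][:,:,::-1]); np.savez(f'{tag}.npz',**c); return c
def world(c):
    z=c['z_map']; K=c['mtx']; v,u=np.mgrid[:480,:640]
    p=np.stack([(u-K[0,2])/K[0,0]*z,-(v-K[1,2])/K[1,1]*z,-z],-1)
    return p@c['pose'][:3,:3].T+c['pose'][:3,3]
E
python3 - <<'E'
from h import *
for n in('top','side'):
    c=shot(n,n+'0'); print(n,c['mtx'].round(1).tolist(),c['pose'].round(3).tolist(),c.keys())
print(ctrl.get_obs())
E
```

```text
top [[594.7, 0.0, 317.8], [0.0, 594.7, 235.7], [0.0, 0.0, 1.0]] [[-0.028, 0.975, -0.222, 0.298], [-1.0, -0.028, 0.002, 0.012], [-0.004, 0.222, 0.975, 1.288], [0.0, 0.0, 0.0, 1.0]] dict_keys(['pixels', 'z_map', 'mtx', 'pose'])
side [[497.6, 0.0, 324.3], [0.0, 497.6, 251.0], [0.0, 0.0, 1.0]] [[0.98, 0.141, -0.139, 0.43], [-0.198, 0.708, -0.678, -0.598], [0.003, 0.692, 0.722, 0.798], [0.0, 0.0, 0.0, 1.0]] dict_keys(['pixels', 'z_map', 'mtx', 'pose'])
{'time_s': 0.1, 'qpos': array([ 1.13239980e+00,  3.00416325e-01,  1.52149712e+00, -5.06305791e-08,
        1.32068886e+00, -6.66293584e-02]), 'joint_vel': array([-0.00114111, -0.00358112, -0.00108182, -0.00036919,  0.00120552,
       -0.00060304]), 'tau': array([-7.17922831e-06, -5.32649410e+01, -3.53282475e+01,  7.09069194e-02,
        2.34972319e-02, -1.27956328e-04]), 'ee_pos': array([0.19971685, 0.51221759, 0.20495189]), 'eef_rot': array([-3.14058523e+00, -6.71741423e-05,  2.76982547e+00]), 'force': array([ 0.0052188 , -0.25863126,  0.62846639]), 'moment': array([-0.01266067,  0.00112299, -0.02665017]), 'grip_force': 0.0, 'grip_width': 0.09419583015841142}
```

View pics/top0.png

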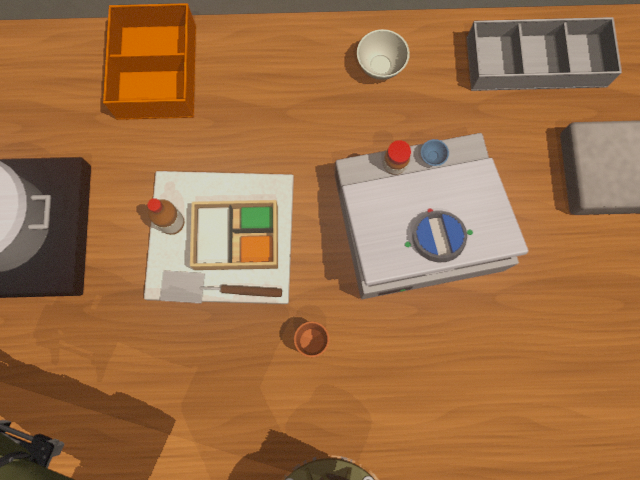

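View pics/side0.png

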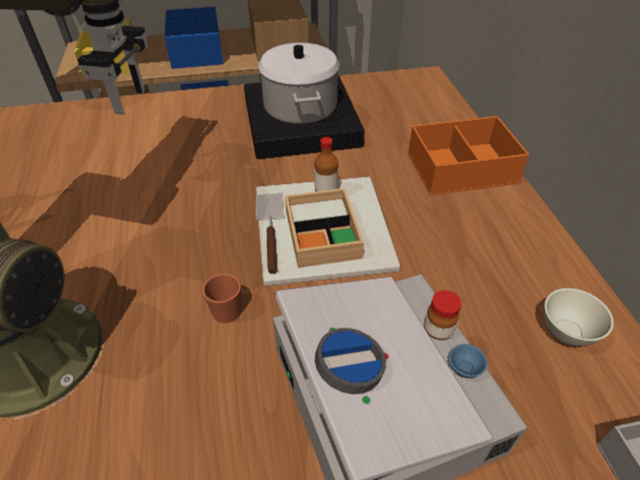

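The top view shows the ajar lid with its corners near (343,190), (487,160), (523,250) and (362,283). The dial is at (440,236), with the slot pointing roughly at the red dot (430,211). The jar is at (398,157), the dish at (433,153) and the cup at (311,339).

```bash
python3 - <<'E'
from h import *
c=dict(np.load('top0.npz')); W=world(c)
def plane(P):
    m=P.mean(0)
    for _ in range(4):
        m=P.mean(0); n=np.linalg.svd(P-m,full_matrices=False)[2][2]; r=(P-m)@n
        P=P[abs(r)<max(.002,2*np.median(abs(r)))]
    return m,n*np.sign(n[2]),len(P)
mask=np.zeros((480,640),np.uint8); cv2.fillPoly(mask,[np.array([[352,195],[480,168],[512,245],[368,272]])],1)
cv2.circle(mask,(440,236),34,0,-1)
m,n,k=plane(W[(mask>0)&(c['z_map']>0)]); print('lid',m,n,k,'angle',np.arccos(n[2]))
# lid extents: points close to plane in region
roi=np.zeros((480,640),bool); roi[120:310,320:540]=1
d=(W-m)@n; lid=roi&(abs(d)<.004)&(c['z_map']>0)
h=np.cross([0,0,1],n); h/=np.linalg.norm(h)   # hinge dir
f=np.cross(n,h)
P=(W-m)
num,lab,st,ce=cv2.connectedComponentsWithStats(lid.astype(np.uint8)); L=lab==1+np.argmax(st[1:,4])
print('hinge',h,'f',f)
for ax in(h,f): print(np.percentile(P[L]@ax,[.3,1,50,99,99.7]))
box=cv2.minAreaRect(np.stack([P[L]@h,P[L]@f],-1).astype(np.float32)); print(box)
hsv=cv2.cvtColor(c['pixels'],cv2.COLOR_RGB2HSV)
blue=roi&(hsv[...,0]>105)&(hsv[...,0]<130)&(hsv[...,1]>130); blue[:200]=0
print('blue',blue.sum(),W[blue].mean(0),'dist',np.median(d[blue]))
ring=roi&(d>.016)&(d<.024); ring[:200]=0
q=np.stack([P[ring]@h,P[ring]@f],-1).astype(np.float32); ctr,r=cv2.minEnclosingCircle(q); print('ring',ctr,r, m+h*ctr[0]+f*ctr[1]+n*.02)
fl=roi&(d>.0015)&(d<.008)&(hsv[...,1]<70)&(hsv[...,2]>150)
qq=np.stack([P@h,P@f],-1); fl&=np.linalg.norm(qq-np.array(ctr),axis=-1)<.044
print('floor',fl.sum(),cv2.minAreaRect(qq[fl].astype(np.float32)),W[fl].mean(0)); 
v=np.cov(qq[fl].T);w,e=np.linalg.eigh(v);print(e[:,1])
E
python3 -c "
import cv2
a=cv2.imread('pics/top0.png')[120:310,320:540];cv2.imwrite('pics/crop0.png',cv2.resize(a,None,fx=3,fy=3))"
```

```text
lid [ 0.59335383 -0.20415938  0.14392469] [0.24134819 0.04033081 0.96960016] 5444 angle 0.24720486272387177
hinge [-0.16482088  0.98632351  0.        ] f [-0.95633944 -0.15981036  0.24469475]
[-0.1697502  -0.1674751  -0.00334814  0.14537831  0.14726184]
[-0.10426153 -0.10213311 -0.00132025  0.11494144  0.11612016]
((-0.011637508869171143, 0.0057081058621406555), (0.3201245367527008, 0.22461822628974915), 0.08401772379875183)
blue 693 [ 0.54492988 -0.22430889  0.18187105] dist 0.01974615748509923
ring (-0.011945621110498905, 0.053919363766908646) 0.05296163633465767 [ 0.54858447 -0.22375188  0.17651048]
floor 306 ((-0.011515429243445396, 0.05029571056365967), (0.07904219627380371, 0.019888674840331078), 88.33757019042969) [ 0.54670763 -0.22295117  0.16071587]
[0.02543243 0.99967654]
```

View pics/crop0.png

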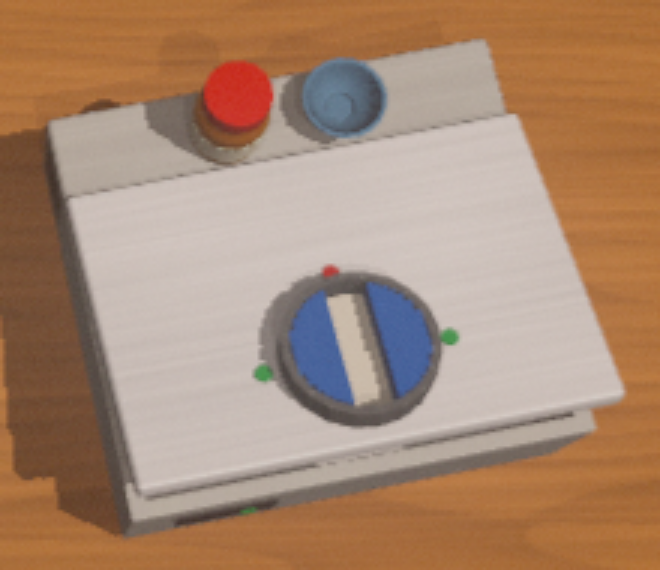

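Measurements, all consistent with the given sizes:
- The lid is about 0.247 rad ajar.
- The chiller's yaw is about 0.166 rad.
- The slot when shut will be at about (0.534, -0.226, 0.122), with its direction at about 0.14 rad.

I'll go to above the lid's left front part first.

Call:
servo_tool(
  plan=[
    [0, 0, 0, 0, 0, 0, 0.177],
    [0, 0, 0, 0, 0, 0, 0.177],
    [0, 0, 0, 0, 0, 0, 0.177],
    [0, 0, 0, 0, 0, 0, 0.177],
    [0, 0, 0, 0, 0, 0, 0.177],
    [0, 0, 0, 0, 0, 0, 0.177],
    [0, -0.052, 0.015, 0, 0, 0, 0],
    [0, -0.052, 0.015, 0, 0, 0, 0],
  ],
)

```text
time_s: 1.1
ee_pos: [0.2438, 0.4121, 0.2049]
eef_rot: [-3.141, 0.001, 1.709]
force: [0.9, -0.1, 0.8]
grip_width: 0.0172
grip_force: 0.0
```

Call:
servo_tool(
  plan=[
    [0, -0.052, 0.015, 0, 0, 0, 0],
    [0, -0.052, 0.015, 0, 0, 0, 0],
    [0, -0.052, 0.015, 0, 0, 0, 0],
    [0, -0.052, 0.015, 0, 0, 0, 0],
    [0, -0.052, 0.015, 0, 0, 0, 0],
    [0, -0.052, 0.015, 0, 0, 0, 0],
    [0, -0.052, 0.015, 0, 0, 0, 0],
    [0, -0.052, 0.015, 0, 0, 0, 0],
  ],
)

```text
time_s: 2.1
ee_pos: [0.4198, 0.016, 0.2054]
eef_rot: [3.142, -0.0, 1.708]
force: [0.2, 1.0, -0.4]
grip_width: 0.0004
grip_force: 0.0
```

Call:
servo_tool(
  plan=[
    [0, -0.052, 0.015, 0, 0, 0, 0],
    [0, -0.052, 0.015, 0, 0, 0, 0],
    [0, -0.052, 0.015, 0, 0, 0, 0],
    [0, 0, 0, 0, 0, 0, 0],
    [0, 0, 0, 0, 0, 0, 0],
    [0, 0, 0, 0, 0, 0, 0],
    [0, 0, 0, 0, 0, 0, 0],
    [0, 0, 0, 0, 0, 0, 0],
  ],
)

```text
time_s: 3.1
ee_pos: [0.4853, -0.1302, 0.2056]
eef_rot: [3.141, 0.0, 1.708]
force: [0.1, 0.2, -0.0]
grip_width: 0.0005
grip_force: 0.0
```

Call:
servo_tool(
  plan=[
    [0, 0, 0, 0.015, 0, 0, 0],
    [0, 0, 0, 0.015, 0, 0, 0],
    [0, 0, 0, 0.008, 0, 0, 0],
    [0, 0, 0, 0.008, 0, 0, 0],
    [0, 0, 0, 0.008, 0, 0, 0],
    [0, 0, 0, 0.008, 0, 0, 0],
    [0, 0, 0, 0.008, 0, 0, 0],
    [0, 0, 0, 0.005, 0, 0, 0],
  ],
)

```text
time_s: 4.1
ee_pos: [0.4852, -0.1306, 0.1299]
eef_rot: [-3.141, -0.0, 1.708]
force: [-0.8, -0.5, 2.0]
grip_width: 0.0003
grip_force: 1.3
```

Call:
servo_tool(
  plan=[
    [0, 0, 0, 0.003, 0, 0, 0],
    [0, 0, 0, 0.003, 0, 0, 0],
    [0, 0, 0, 0.003, 0, 0, 0],
    [0, 0, 0, 0.002, 0, 0, 0],
    [0, 0, 0, 0.001, 0, 0, 0],
    [0, 0, 0, 0.001, 0, 0, 0],
    [0, 0, 0, 0, 0, 0, 0],
    [0, 0, 0, 0, 0, 0, 0],
  ],
)

```text
time_s: 5.1
ee_pos: [0.4853, -0.1306, 0.1182]
eef_rot: [3.141, 0.0, 1.708]
force: [-6.2, 0.6, 10.5]
grip_width: 0.0006
grip_force: 5.5
```

Call:
servo_tool(
  plan=[
    [0, 0, 0, 0.001, 0, 0, 0],
    [0, 0, 0, 0.001, 0, 0, 0],
    [0, 0, 0, 0, 0, 0, 0],
    [0, 0, 0, 0, 0, 0, 0],
    [0, 0, 0, 0, 0, 0, 0],
    [0, 0, 0, 0, 0, 0, 0],
    [0, 0, 0, 0, 0, 0, 0],
    [0, 0, 0, 0, 0, 0, 0],
  ],
)

```text
time_s: 6.1
ee_pos: [0.4854, -0.1307, 0.1179]
eef_rot: [3.141, 0.001, 1.708]
force: [-15.6, 4.9, 33.3]
grip_width: 0.0005
grip_force: 16.3
```

Call:
servo_tool(
  plan=[
    [0, 0, 0, -0.02, 0, 0, 0],
    [0, 0, 0, -0.03, 0, 0, 0],
    [48, 0, 0, -0.03, 0, 0, 0],
    [48, 0.05, 0, 0, 0, 0, 0],
    [48, 0.05, 0, 0, 0, 0, 0],
    [48, 0.03, 0, 0, 0, 0, 0],
    [48, 0, 0, 0, 0, 0, 0],
    [48, 0, 0, 0, 0, 0, 0],
  ],
)

```text
time_s: 7.1
ee_pos: [0.4677, -0.0023, 0.1954]
eef_rot: [3.141, 0.0, 1.708]
force: [-0.0, 0.1, 0.3]
grip_width: 0.045
grip_force: 0.0
```

```bash
python3 - <<'E'
from h import *
c=shot('top','top1'); W=world(c)
hsv=cv2.cvtColor(c['pixels'],cv2.COLOR_RGB2HSV)
X=np.array([.9863,.1648,0]);Y=np.array([-.1648,.9863,0]);H=np.array([.6917,-.1996,0])
qx=(W-H)@X;qy=(W-H)@Y;z=W[...,2];ok=c['z_map']>0
lid=ok&(qx>-.215)&(qx<-.01)&(abs(qy)<.15)&(abs(z-.118)<.012)&(np.hypot(qx+.16,qy)>.06)
A=np.c_[qx[lid],qy[lid],np.ones(lid.sum())];print('slope',np.linalg.lstsq(A,z[lid],rcond=None)[0],lid.sum())
ring=ok&(z>.132)&(z<.143)&(np.hypot(qx+.16,qy)<.07)
ctr,r=cv2.minEnclosingCircle(W[ring][:,:2].astype(np.float32));print('ring',ctr,r,np.median(z[ring]))
fl=ok&(z>.1185)&(z<.1285)&(np.hypot(W[...,0]-ctr[0],W[...,1]-ctr[1])<.043)&(hsv[...,1]<70)&(hsv[...,2]>150)
print('floor',fl.sum(),cv2.minAreaRect(W[fl][:,:2].astype(np.float32)),np.median(z[fl]))
w,e=np.linalg.eigh(np.cov(W[fl][:,:2].T));print('slot ang',np.arctan(e[1,1]/e[0,1]))
print(ctrl.get_obs()['ee_pos'])
cv2.imwrite('pics/crop1.png',cv2.resize(c['pixels'][120:310,320:540,::-1],None,fx=3,fy=3))
E
```

```text
slope [0.00025087 0.00091921 0.11845725] 11343
ring (0.5350692272186279, -0.22555576264858246) 0.052434228360652924 0.13828101485252364
floor 426 ((0.535743236541748, -0.2273866832256317), (0.08439413458108902, 0.02345280908048153), 7.481007099151611) 0.12260292087572855
slot ang 0.11694696071000661
[ 0.46773201 -0.00252807  0.19537201]
```

View pics/crop1.png

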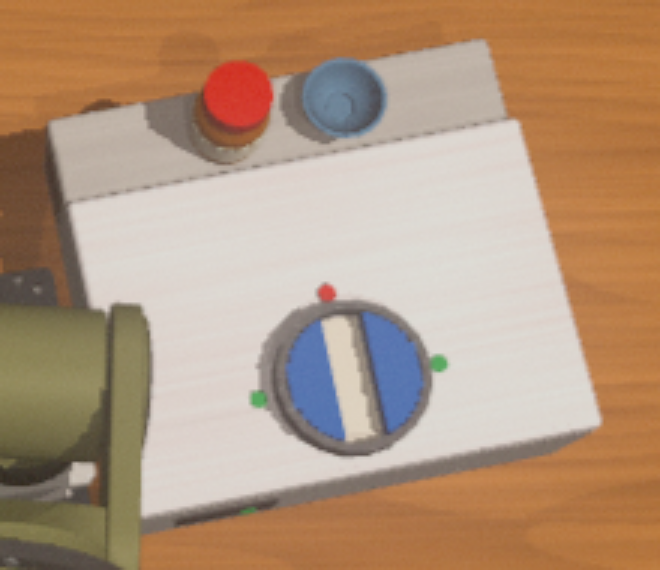

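The lid is shut: the fitted slope is about 0 and it sits at 118 mm. The dial is centred at (0.535, -0.226) and the slot is free, at an angle of about 0.12 rad. In the crop the dial shows at about (353,377). Next I go over the slot, with the fingers half open along it.

Call:
servo_tool(
  plan=[
    [48, -0.046, 0.0072, 0, 0, 0, 0],
    [48, -0.046, 0.0072, 0, 0, 0, 0],
    [48, -0.046, 0.0072, 0, 0, 0, 0],
    [48, -0.046, 0.0072, 0, 0, 0, 0],
    [48, -0.046, 0.0072, 0, 0, 0, 0],
    [48, 0, 0, 0, 0, 0, 0.012],
    [48, 0, 0, 0.02, 0, 0, 0],
    [48, 0, 0, 0.02, 0, 0, 0],
  ],
)

```text
time_s: 8.15
ee_pos: [0.5343, -0.2249, 0.1548]
eef_rot: [3.142, -0.0, 1.695]
force: [-0.7, -0.3, -0.1]
grip_width: 0.0453
grip_force: 0.0
```

Call:
servo_tool(
  plan=[
    [48, 0, 0, 0, 0, 0, 0],
    [48, 0, 0, 0, 0, 0, 0],
    [48, 0, 0, 0.005, 0, 0, 0],
    [48, 0, 0, 0.005, 0, 0, 0],
    [48, 0, 0, 0, 0, 0, 0],
    [48, 0, 0, 0, 0, 0, 0],
    [48, 0, 0, 0, 0, 0, 0],
    [48, 0, 0, 0, 0, 0, 0],
  ],
)

```text
time_s: 9.15
ee_pos: [0.5347, -0.2248, 0.1455]
eef_rot: [3.141, 0.0, 1.696]
force: [-0.7, 0.1, 0.2]
grip_width: 0.0449
grip_force: 0.0
```

Call:
servo_tool(
  plan=[
    [48, -0.001, 0, 0.004, 0, 0, 0],
    [48, 0, 0, 0.004, 0, 0, 0],
    [48, 0, 0, 0.004, 0, 0, 0],
    [48, 0, 0, 0.004, 0, 0, 0],
    [48, 0, 0, 0.003, 0, 0, 0],
    [48, 0, 0, 0, 0, 0, 0],
    [48, 0, 0, 0, 0, 0, 0],
    [48, 0, 0, 0, 0, 0, 0],
  ],
)

```text
time_s: 10.15
ee_pos: [0.5348, -0.2258, 0.1266]
eef_rot: [3.141, 0.0, 1.696]
force: [0.4, -0.3, -0.4]
grip_width: 0.0449
grip_force: 0.0
```

Call:
servo_tool(
  plan=[
    [48, 0, 0, 0, 0, 0, 0.1],
    [48, 0, 0, 0, 0, 0, 0.1],
    [48, 0, 0, 0, 0, 0, 0.1],
    [48, 0, 0, 0, 0, 0, 0.1],
    [48, 0, 0, 0, 0, 0, 0.1],
    [48, 0, 0, 0, 0, 0, 0.1],
    [48, 0, 0, 0, 0, 0, 0.1],
    [48, 0, 0, 0, 0, 0, 0.1],
  ],
)

```text
time_s: 11.15
ee_pos: [0.5348, -0.2268, 0.1267]
eef_rot: [3.14, 0.001, 0.892]
force: [-0.2, -6.3, -0.7]
grip_width: 0.0447
grip_force: 3.0
```

Call:
servo_tool(
  plan=[
    [48, 0, 0, 0, 0, 0, 0.1],
    [48, 0, 0, 0, 0, 0, 0.1],
    [48, 0, 0, 0, 0, 0, 0.1],
    [48, 0, 0, 0, 0, 0, 0.1],
    [48, 0, 0, 0, 0, 0, 0.1],
    [48, 0, 0, 0, 0, 0, 0.1],
    [48, 0, 0, 0, 0, 0, 0.1],
    [48, 0, 0, 0, 0, 0, 0.05],
  ],
)

```text
time_s: 12.15
ee_pos: [0.5343, -0.2267, 0.1266]
eef_rot: [3.14, 0.001, 0.143]
force: [-3.5, -6.1, 1.7]
grip_width: 0.0451
grip_force: 2.7
```

```bash
python3 -c "
from h import *
o=ctrl.get_obs();print(o['eef_rot'],o['moment'],o['force'],o['qpos'])"
```

```text
[3.14037514e+00 9.71149217e-04 1.43125148e-01] [-0.96197939  0.91432826  0.17967047] [-3.46806184 -6.06310603  1.68182786] [-0.46358077  0.44033575  1.51991413 -0.00167965  1.18144692  0.96472747]
```

Call:
servo_tool(
  plan=[
    [48, 0, 0, 0, 0, 0, 0.05],
    [48, 0, 0, 0, 0, 0, 0.05],
    [48, 0, 0, 0, 0, 0, 0.04],
    [48, 0, 0, 0, 0, 0, 0],
    [48, 0, 0, 0, 0, 0, 0],
    [48, 0, 0, 0, 0, 0, 0],
    [48, 0, 0, 0, 0, 0, 0],
    [48, 0, 0, 0, 0, 0, 0],
  ],
)

```text
time_s: 13.15
ee_pos: [0.5342, -0.2265, 0.1266]
eef_rot: [3.14, 0.001, 0.006]
force: [-4.5, -4.9, 1.0]
grip_width: 0.0453
grip_force: 9.6
```

```bash
python3 -c "
from h import *
o=ctrl.get_obs();print(o['eef_rot'],o['moment'],o['force'],o['ee_pos'])"
```

```text
[3.14018087e+00 1.04233474e-03 6.36479163e-03] [-0.93952596  0.9225274   0.69180413] [-4.54780465 -4.91798833  0.98775584] [ 0.53423375 -0.22653045  0.12656053]
```

Call:
servo_tool(
  plan=[
    [48, 0, 0, 0, 0, 0, 0.03],
    [48, 0, 0, 0, 0, 0, 0.03],
    [48, 0, 0, 0, 0, 0, 0],
    [48, 0, 0, 0, 0, 0, 0],
    [48, 0, 0, 0, 0, 0, 0],
    [48, 0, 0, 0, 0, 0, 0],
    [48, 0, 0, 0, 0, 0, 0],
    [48, 0, 0, 0, 0, 0, 0],
  ],
)

```text
time_s: 14.15
ee_pos: [0.5342, -0.2266, 0.1266]
eef_rot: [3.139, 0.001, -0.05]
force: [-4.3, -5.3, 1.0]
grip_width: 0.0452
grip_force: 43.9
```

```bash
python3 -c "
from h import *
o=ctrl.get_obs();print(o['eef_rot'],o['moment'],o['force'],o['ee_pos'])"
```

```text
[ 3.13903677e+00  1.36588583e-03 -4.99273470e-02] [-1.07155303  1.01188373  3.23928792] [-4.34755056 -5.26597089  0.98659145] [ 0.53423217 -0.22655446  0.1266014 ]
```

Moment rose to 3.2 N m, so the dial is hard on its stop. I'll unload by turning back within the slack, then lift straight out and retreat.

Call:
servo_tool(
  plan=[
    [48, 0, 0, 0, 0, 0, -0.08],
    [48, 0, 0, 0, 0, 0, -0.08],
    [48, 0, 0, 0, 0, 0, -0.04],
    [48, 0, 0, 0, 0, 0, 0],
    [48, 0, 0, 0, 0, 0, 0],
    [48, 0, 0, -0.01, 0, 0, 0],
    [48, 0, 0, -0.02, 0, 0, 0],
    [48, 0, 0, -0.04, 0, 0, 0],
  ],
)

```text
time_s: 15.15
ee_pos: [0.5343, -0.2255, 0.1968]
eef_rot: [-3.14, 0.002, 0.145]
force: [0.5, 0.3, -0.1]
grip_width: 0.0454
grip_force: 0.0
```

Call:
servo_tool(
  plan=[
    [48, 0, 0, -0.02, 0, 0, 0],
    [48, 0, -0.05, 0, 0, 0, 0],
    [48, 0, -0.05, 0, 0, 0, 0],
    [48, 0, -0.05, 0, 0, 0, 0],
    [48, 0, -0.05, 0, 0, 0, 0],
    [48, 0, -0.03, 0, 0, 0, 0],
    [48, 0, 0, 0, 0, 0, 0],
    [48, 0, 0, 0, 0, 0, 0],
  ],
)

```text
time_s: 16.15
ee_pos: [0.5015, 0.0012, 0.2169]
eef_rot: [3.141, -0.001, 0.145]
force: [0.8, 0.2, -0.5]
grip_width: 0.0453
grip_force: 0.0
```

```bash
python3 - <<'E'
from h import *
c=shot('top','top2'); W=world(c)
hsv=cv2.cvtColor(c['pixels'],cv2.COLOR_RGB2HSV);z=W[...,2]
fl=(z>.1185)&(z<.1285)&(np.hypot(W[...,0]-.535,W[...,1]+.2255)<.043)&(hsv[...,1]<70)&(hsv[...,2]>150)
w,e=np.linalg.eigh(np.cov(W[fl][:,:2].T));print(fl.sum(),'slot-Y ang',(np.arctan2(e[1,1],e[0,1])-.1656-np.pi/2+1)%np.pi-1)
print(ctrl.get_obs()['ee_pos'],ctrl.get_obs()['force'])
cv2.imwrite('pics/crop2.png',cv2.resize(c['pixels'][100:400,250:550,::-1],None,fx=2,fy=2))
E
```

```text
466 slot-Y ang 0.00796981092483895
[0.50154067 0.00091457 0.21671304] [ 0.54915999  0.32809534 -0.20370327]
```

View pics/crop2.png

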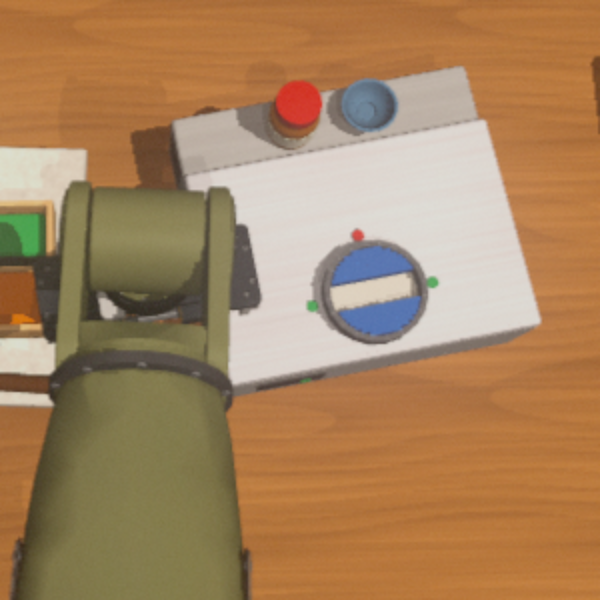

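The slot at (373,291) lines up with the two green dots at (312,306) and (432,283), to within 0.01 rad. The lid is shut, the jar and dish haven't moved, and the arm is clear at z = 0.217.

```bash
python3 -c "
from station import ctrl
print(ctrl.hand_in())"
```

```text
the job is handed in; nothing more can be done
None
```

The lid is pushed fully shut, the dial is turned clockwise to its stop with the slot on the green dots (within about 0.01 rad), and the job was handed in at about 16 s with the arm clear of everything.

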